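# Fit the second spring and turn key of a gluing clamp for wall-plaster fragments

### The job

Finish the gluing clamp: thread the stout coil spring with the turned-in ends over the bare stud, twisting it a little whenever it snags on the stud's head, until it stands fully home in its seat on the clamp bar. Then put the slotted key over the head, press it down against the spring, turn it well across under the head and let go, so that the spring holds it locked there like the finished one at the other end of the bar. Feel your way and never force the spring or the key, do not jar the clamp with the glued fragments, and leave the other things on the table where they are.

Things in the scene. Friction and masses are not known exactly. Their poses are not given: they have to be found in the camera images.
- jig: Gluing clamp, fixed: plywood board 130 x 260 x 18 mm, two glued fragments and over them an aluminium clamp bar 46 mm wide, 225 mm long (along jig y), top 72 mm above the table. A steel stud stands through the bar at y = +85 mm (bare) and at y = -85 mm (already with its spring and locked key, 54 mm high over the bar). Origin under the board's middle, z up.
- stud_top (a point): Middle of the top of the bare stud's head, on its upright axis, 126 mm above the table; axes as the jig's. Stud 11 mm thick; oblong hammer head 22 mm long, 12 mm wide (flat long sides), 6 mm high, top edge bevelled, underside 48 mm above the bar. Which way round the head stands is not given and can be any; see it from above or feel it.
- seat (a point): Where the spring's foot must stand: the point on the bare stud's axis on top of the clamp bar, 72 mm above the table, inside a raised ring (inner diameter 36 mm, 3.5 mm high); axes as the jig's.
- spring: The spring's foot; axes as spring_mid. The wire end at the foot points in from the spring's own +x side, the end at the top from 90 degrees counter-clockwise of that (from above). A turned-in end passes the head only beside a flat side, within about 40 degrees of the flat's middle; elsewhere it lands on the head. Under the head it turns freely.
- spring_mid (a point): Centre (half-way up) of the stout coil spring standing on the table: 45 mm long, 31.4 mm outside, 26.6 mm inside, wire 2.4 mm, 45 g. Both wire ends are turned in, their tips 6.6 mm from the axis. It presses together up to 9 mm, about 2 N per mm, in its lower 20 mm; grip the rigid upper 24 mm. This frame stays with the foot.
- key: The key's underside; axes as key_mid. Set over the head on the spring, whose top stands 3 mm below the head's underside, it must be pressed 5 mm or a little more further down (10 to 14 N) before its top clears the head from below and it can be turned; some 70 degrees either way lock it well.
- key_mid (a point): Middle, at half thickness, of the steel key lying flat on the table: 72 mm long (x), 36 mm wide (y), 8 mm thick, both short ends turned up to 16 mm high, 110 g. Through its middle an oblong slot 26 mm along x and 16 mm along y, a little larger than the stud's head.
- sherd_a: A loose plaster fragment about 80 x 60 x 26 mm, a bystander.
- sherd_b: A loose plaster fragment about 70 x 80 x 30 mm, a bystander.
- sherd_c: A loose plaster fragment about 84 x 60 x 24 mm, a bystander.
- jar: A closed amber adhesive jar, 54 mm across, 75 mm high, a bystander.
- brush: A brush lying on the table, a bystander.
- thin_spring: A slim spring 15 mm thick and 62 mm long lying on the table, a bystander.
- nut: A loose hexagon nut 18 mm across and 7 mm high, a bystander.
Things that resemble listed ones, but are neither listed nor needed, are in the scene too. What is shaped like the key but red or yellow is not meant.

How it is judged:
By the outcome, as a careful person would: the job done as asked, in the order asked, and still so for the second after the job is handed in, with the robot touching nothing.
It also fails if it takes over 72 s, if anything falls off the work surface, if the arm or the gripper's body presses on something with over 40 N, if the wrist force passes 120 N, or if a joint passes its speed limit or range.

### The arm

A 6-joint arm with a two-finger parallel gripper is mounted at the origin on the work surface. World frame = base frame: x ahead of the robot, y to its left, z up, the work surface at z = 0. Lengths are in m, angles in rad, forces in N, time in s.
With the tool pointing down it reaches from about 0.375 to 0.825 m from the base axis. Payload 5.5 kg.
Tool frame: the origin (TCP) lies on the centre line of the jaws, within the pads' length; the fingertips stand 8 mm ahead of it and the grasp point (between the pads) lies 11 mm behind it; z points along the fingers, y is the line along which they close (so a half turn about z gives the same grasp; the last joint's range is limited). The gripper opens to 85 mm and grips with 20 to 120 N. Pads are 22 mm wide; open, the fingers measure 114 mm over their backs; the gripper's body (76 mm by 85 mm) begins 54 mm behind the grasp point. The pads swing forward as they close: fully open they stand 13 mm farther back than shut.
Start: joints at [1.296, 0.314, -0.047, 1.21, 0, 1.571], TCP at [0.163, 0.577, 0.239] pointing down, gripper open.
Joint ranges: [-2.67, 2.67], [-0.69, 1.73], [-1.03, 1.25], [-2.08, 2.16], [-1.42, 1.45], [-3.14, 3.14]. Speed limits (rad/s): [2.39, 2.39, 3.01, 3.14, 3.14, 3.14].

### API

Orientations are given as a unit quaternion [x, y, z, w].
In Python, from station import robot gives the robot as it stands. The module is installed in compiled form; this text tells all that it offers.
- The arm moves only by the tool move_arm, never from a script. Its argument "commands" is a list of rows, each an object of numbers: "tx", "ty", "tz": the shift along the tool's x, y, z in m; "ax", "ay", "az": the turn, a rotation vector about the tool's x, y, z in rad. In form: [{"tx": .., "ty": .., "tz": .., "ax": .., "ay": .., "az": ..}, ...]. A call has 1 to 8 rows; each row is the pose to reach, as a shift and turn from the pose commanded when the call began, along the tool's axes at that moment; what a row does not reach only later rows make up. A row lasts 1/10 s, in which the tool goes at most 50 mm and 8.59 degrees, less where a joint would pass 70% of its speed; a pose out of reach is approached as far as the arm can. A call with a gripper value outside its range is refused whole. "hand" is the gripper command: -1 is shut, 1 is fully open, values between are in proportion, set as the call begins (left out, the last holds). The fingers move at their own pace and stop on an object; "force" is the grip in N (left out, the last holds). Time passes only in rows, so rows that repeat a pose let the fingers close. It gives the time, the measured TCP pose, the force, the opening and the grip force at its end, in the units of the state.
- robot.get_state(): the state, without advancing time (a new reading comes with each control period).
- robot.capture(name): name is "side" or "top"; returns a dict with "color" (480x640x3 uint8, blue, green, red), "range_z" (480x640 float32, m along the optical axis (not along the pixel's ray), 0 where there is no reading), "vertical_fov" (degrees; the focal length in pixels is half the picture's height over the tangent of half this angle, whatever the lens; pixels are square), "cx", "cy" (the principal point, pixels), "k1" (the pictures are not rectified: a ray, as slopes to the right and down, at radius r is drawn at 1 + k1 r^2 times it, then the intrinsics apply), "world_from_camera" (4x4, takes a point from camera to world coordinates). Camera axes: x right, y down, z forward; pixel columns grow to the right and rows downward; lengths in m; the calibration is good to about 2 mm. A picture is of the moment at which its call begins.
- robot.finish_job(): hands the job in; it is judged then, once.
Trained networks look in the newest picture that a camera, given by its name, has taken for a name from the list of things; names that differ only in an ending like _2 or _b are one class to them, and where a whole thing is asked for, a point or a joint stands for the part that bears it (a point fixed in the world has none). Each returns a list of dicts, best first, with "p" (0 to 1); they miss things now and then, are a little off and sometimes report something else, mostly with a low value. They report only what shows in the picture. A call takes as long as a camera call. They do not tell look-alikes from the thing itself.
- robot.recognise(camera, name): "bbox" ([centre column, centre row, width, height] in pixels, round what is visible of it).
The state is a dict: "time_s": time; "qpos": joint angles; "joint_vel": joint speeds; "tau": joint torques, N m; "eef_pos": TCP position; "tcp_rot": TCP orientation; "force": force on the tool from outside, world axes, zero at the start; "moment": the same for the moment, N m; "width": opening from 0.0 (shut) to 1.0 (fully open); "finger_force": force on a finger pad.
Only numpy, scipy, OpenCV 4.12 (cv2) and the standard library are available. Lean on these libraries where they do the work, as an engineer would, in place of code of your own. Each camera call takes 0.05 s, during which the arm holds its last target. There are 200 camera calls.

## Working session

There is one attempt and no reset: what is moved stays moved. The work goes in short steps, Python scripts to look and compute and a tool call to move; the robot and the scene stay as the last step left them, time stands still between calls to the robot, and variables do not carry over. Pictures are saved under pics/ and viewed, at most 10 in all, crops included, and the job is handed in when it is done.

Besides the shell and the picture viewer there is one more tool, called after ">>>" in YAML: its name, and indented under it one key for each argument. move_arm: Moves the arm, as the interface text tells. Its arguments: {"type":"object","properties":{"commands":{"type":"array","items":{"type":"object","properties":{"tx":{"type":"number"},"ty":{"type":"number"},"tz":{"type":"number"},"ax":{"type":"number"},"ay":{"type":"number"},"az":{"type":"number"}}}},"hand":{"type":"number"},"force":{"type":"number"}},"required":["commands"]}

```bash
mkdir -p pics; cat > h.py <<'E'
import numpy as np, cv2
from station import robot
def cap(n):
    c=robot.capture(n); c['f']=240/np.tan(np.radians(c['vertical_fov'])/2); return c
def K(c): return np.array([[c['f'],0,c['cx']],[0,c['f'],c['cy']],[0,0,1]]),np.array([c['k1'],0,0,0,0.])
def pts(c,uv,z=None):
    """world points from pixels, with the range, or on plane height z"""
    uv=np.atleast_2d(np.array(uv,float)); k,d=K(c)
    s=cv2.undistortPoints(uv[:,None],k,d)[:,0]; r=np.c_[s,np.ones(len(s))]
    T=c['world_from_camera']; R=r@T[:3,:3].T; o=T[:3,3]
    t=c['range_z'][uv[:,1].round().astype(int),uv[:,0].round().astype(int)] if z is None else (z-o[2])/R[:,2]
    return o+R*t[:,None]
def proj(c,P):
    k,d=K(c); W=np.linalg.inv(c['world_from_camera'])
    return cv2.projectPoints(np.atleast_2d(np.array(P,float)),cv2.Rodrigues(W[:3,:3])[0],W[:3,3],k,d)[0][:,0]
def cloud(c):
    v,u=np.nonzero(c['range_z']>0); return pts(c,np.c_[u,v]),u,v
E
python3 - <<'E'
from h import *
for n in ['top','side']:
    c=cap(n); cv2.imwrite(f'pics/{n}0.png',c['color']); print(n,c['f'],c['k1'],c['world_from_camera'].round(3).tolist())
    for t in ['jig','spring','key','sherd_a','jar','thin_spring','nut']:
        for r in robot.recognise(n,t)[:4]:
            b=r['bbox']; print(t,round(r['p'],2),np.round(b),pts(c,b[:2]).round(3))
s=robot.get_state(); print(s)
E
```

```text
top 619.3611244243925 -0.030023390637454753 [[0.006, -0.978, 0.209, 0.298], [-1.0, -0.006, -0.003, 0.001], [0.005, -0.209, -0.978, 1.392], [0.0, 0.0, 0.0, 1.0]]
jig 0.74 [308. 222. 121.  84.] [[0.625 0.017 0.072]]
jig 0.56 [459. 297.  16.  16.] [[ 0.47  -0.324  0.002]]
spring 0.58 [457. 294.  20.  15.] [[ 0.476 -0.321 -0.002]]
key 0.97 [143. 207.  32.  26.] [[ 0.677  0.404 -0.005]]
key 0.79 [171. 322.  22.  35.] [[ 0.41   0.324 -0.   ]]
key 0.71 [289. 317.  28.  24.] [[0.421 0.059 0.026]]
key 0.64 [190. 197.  22.  22.] [[0.694 0.29  0.024]]
sherd_a 0.68 [189. 198.  23.  21.] [[0.69  0.291 0.026]]
sherd_a 0.68 [446. 195.  22.  25.] [[ 0.701 -0.298  0.027]]
sherd_a 0.65 [290. 317.  30.  24.] [[0.421 0.056 0.026]]
jar 0.78 [355. 315.  22.  26.] [[ 0.42  -0.084  0.075]]
thin_spring 0.58 [308. 222. 123.  81.] [[0.623 0.017 0.071]]
nut 0.52 [308. 222. 123.  82.] [[0.623 0.018 0.071]]
nut 0.37 [240. 312.  11.   6.] [[0.432 0.167 0.01 ]]
side 566.2134629063096 -0.0905742796635864 [[0.853, -0.301, 0.426, 0.05], [-0.521, -0.491, 0.698, -0.849], [-0.001, -0.817, -0.576, 0.832], [0.0, 0.0, 0.0, 
[... 696 characters left out ...]
time_s': 0.8, 'qpos': array([ 1.29599326e+00,  3.13453813e-01, -4.71165261e-02,  1.21021186e+00,
       -2.46404732e-06,  1.57078043e+00]), 'joint_vel': array([-4.86233134e-05, -9.01152403e-04,  7.85334731e-04, -1.48652015e-03,
       -1.07127703e-03,  1.78617738e-03]), 'tau': array([-1.95741886e-04, -5.39385009e+01,  3.40033436e+01,  1.18617550e-03,
        3.06458614e-04,  4.41400644e-06]), 'eef_pos': array([0.1628107 , 0.577471  , 0.23931995]), 'tcp_rot': array([1.36961725e-01, 9.90576340e-01, 6.82976434e-06, 2.18817291e-06]), 'force': array([ 0.19999451, -0.21131231,  0.42723549]), 'moment': array([-0.03302733, -0.01305067, -0.00807813]), 'finger_force': 0.0, 'width': 1.0001629360945847}
```

View pictures.

View pics/top0.png

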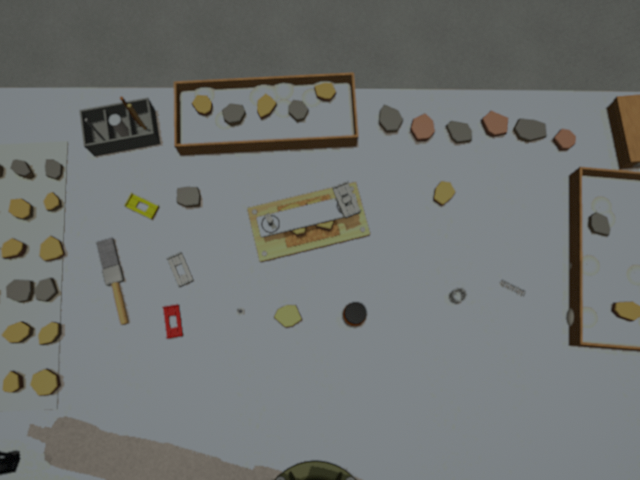

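View pics/side0.png

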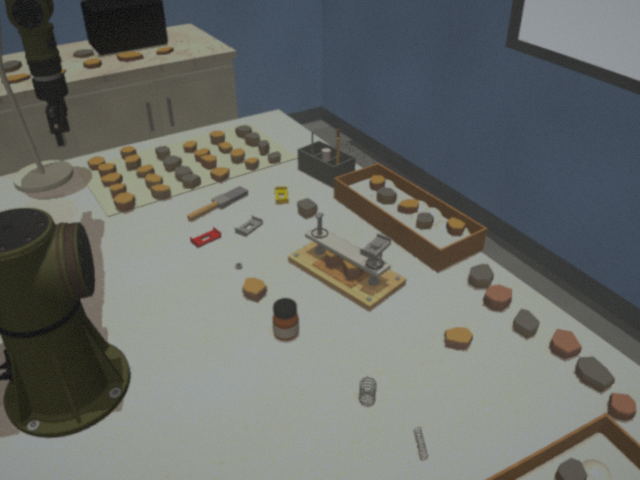

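```bash
cat > avg.py <<'E'
from h import *
def avg(n,k=6):
    cs=[cap(n) for _ in range(k)]; c=cs[0]
    c['img']=np.mean([x['color'].astype(float) for x in cs],0)
    z=np.array([x['range_z'] for x in cs]); z[z==0]=np.nan
    c['range_z']=np.nan_to_num(np.nanmedian(z,0)); return c
def crop(c,u,v,h=17,s=266):
    u,v=int(round(u)),int(round(v)); p=c['img'][v-h:v+h,u-h:u+h]; lo,hi=p.min(),p.max()
    return cv2.resize(((p-lo)/(hi-lo)*255).astype(np.uint8),(s,s),interpolation=cv2.INTER_CUBIC)
E
python3 - <<'E'
from avg import *
import warnings; warnings.simplefilter('ignore')
import pickle
t=avg('top',8); s=avg('side',8); pickle.dump((t,s),open('c0.pkl','wb'))
a=[crop(t,270,222),crop(t,457,295),crop(t,180,269,22)]
b=[crop(s,320,225),crop(s,368,391),crop(s,249,226,22)]
cv2.imwrite('pics/crops.png',np.vstack([np.hstack(a),np.hstack(b)]))
P,u,v=cloud(t)
def near(x,y,r,z0,z1): return P[(np.hypot(P[:,0]-x,P[:,1]-y)<r)&(P[:,2]>z0)&(P[:,2]<z1)]
for nm,uv,z in [('stud',(270,222),.126),('spring',(457,294),.045),('key',(180,269),.008)]:
    p=pts(t,uv,z)[0]; print(nm,p.round(4))
    q=near(p[0],p[1],.05,z-.012,z+.01); print(len(q),q.mean(0).round(4),q.min(0).round(3),q.max(0).round(3))
q=near(.625,.017,.14,.064,.08); r=cv2.minAreaRect((q[:,:2]*1000).astype(np.float32)); print('bar',r,len(q),np.median(q[:,2]))
q=near(.625,.017,.18,.012,.022); r=cv2.minAreaRect((q[:,:2]*1000).astype(np.float32)); print('board',r,len(q))
E
```

```text
stud [0.6102 0.0966 0.126 ]
57 [0.6187 0.0996 0.1246] [0.609 0.091 0.121] [0.628 0.11  0.127]
spring [ 0.4706 -0.3102  0.045 ]
61 [ 0.4696 -0.3143  0.0419] [ 0.456 -0.329  0.034] [ 0.484 -0.301  0.046]
key [0.5284 0.3071 0.008 ]
1481 [0.5276 0.3066 0.0018] [ 0.479  0.258 -0.004] [0.577 0.357 0.017]
bar ((640.4853515625, 17.651260375976562), (46.75107955932617, 224.5127716064453), 14.407352447509766) 1707 0.07109525907509995
board ((585.267333984375, 3.0980072021484375), (245.24493408203125, 260.1553039550781), 14.587350845336914) 3516
```

View pics/crops.png

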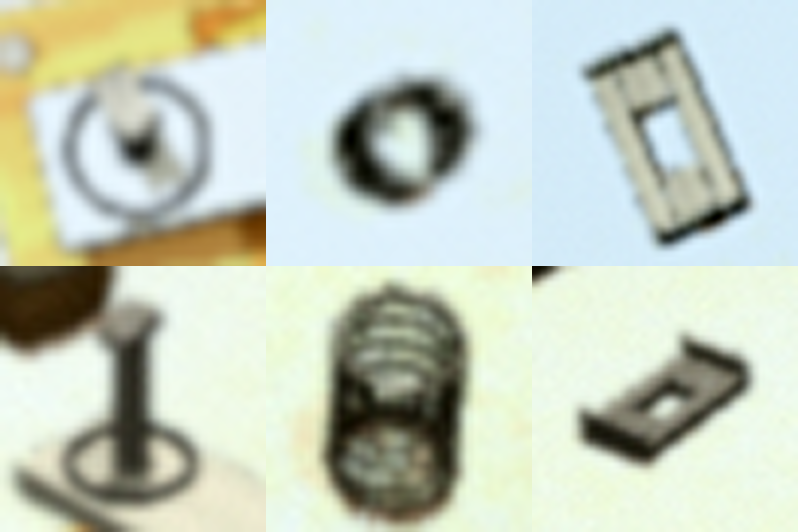

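```bash
cat > ortho.py <<'E'
from avg import *
def ortho(c,x,y,z,h=.03,n=360):
    """north-up view: image right = world +x, image up = world +y"""
    g=np.linspace(-h,h,n); X,Y=np.meshgrid(x+g,y-g)
    m=proj(c,np.c_[X.ravel(),Y.ravel(),np.full(X.size,z)]).reshape(n,n,2).astype(np.float32)
    p=cv2.remap(c['img'].astype(np.float32),m[...,0],m[...,1],cv2.INTER_CUBIC)
    lo,hi=np.percentile(p,.5),np.percentile(p,99.5); return (np.clip((p-lo)/(hi-lo),0,1)*255).astype(np.uint8)
E
python3 - <<'E'
from ortho import *
import pickle
t,s=pickle.load(open('c0.pkl','rb'))
n=264
A=[ortho(t,.619,.100,.126,.02,n),ortho(t,.470,-.314,.045,.022,n),ortho(t,.470,-.314,.0012,.022,n)]
B=[ortho(s,.619,.100,.126,.02,n),ortho(s,.470,-.314,.045,.022,n),ortho(s,.470,-.314,.0012,.022,n)]
cv2.imwrite('pics/ortho.png',np.vstack([np.hstack(A),np.hstack(B)]))
for nm,c in (('top',t),('side',s)):
    P,u,v=cloud(c)
    for k,x,y,r,z0,z1 in [('head',.619,.1,.03,.117,.135),('spring',.47,-.314,.03,.038,.05),('springall',.47,-.314,.03,.008,.05),('key',.528,.307,.06,.0045,.03)]:
        q=P[(np.hypot(P[:,0]-x,P[:,1]-y)<r)&(P[:,2]>z0)&(P[:,2]<z1)]
        if len(q)<5: print(nm,k,len(q)); continue
        r_=cv2.minAreaRect((q[:,:2]*1000).astype(np.float32)); w,V=np.linalg.eigh(np.cov(q[:,:2].T)); a=np.degrees(np.arctan2(V[1,1],V[0,1]))
        print(nm,k,len(q),q.mean(0).round(4),np.round(r_[0],1),np.round(r_[1],1),round(r_[2],1),'pca',round(a,1),np.sqrt(w)*1000)
E
```

```text
top head 57 [0.6187 0.0996 0.1246] [619.4  99.7] [21.1 11.7] 33.6 pca -144.6 [3.44554323 6.28452808]
top spring 50 [ 0.4704 -0.3147  0.0432] [ 471.  -314.8] [26.8 27.6] 0.5 pca 130.4 [8.8446671  9.60363728]
top springall 124 [ 0.4702 -0.3146  0.0313] [ 470.8 -315.5] [27.5 28.3] 75.5 pca 123.9 [ 8.04782127 10.63289824]
top key 437 [0.5278 0.3081 0.0081] [527.1 307.7] [72.5 36.1] 25.3 pca -154.5 [11.16139163 23.0405667 ]
side head 36 [0.619  0.0986 0.1249] [619.7 100.3] [19.3 11.7] 30.1 pca -158.3 [3.60802911 5.75627592]
side spring 100 [ 0.4716 -0.3159  0.043 ] [ 471.7 -314.2] [31. 30.] 83.4 pca 51.4 [ 9.25603924 10.83543258]
side springall 278 [ 0.4709 -0.316   0.0309] [ 471.4 -314.6] [30.9 30.7] 49.7 pca 55.7 [ 9.20458329 10.8742269 ]
side key 236 [0.5307 0.3078 0.0093] [529.4 308.6] [70.8 37.9] 25.3 pca -152.0 [11.26710076 24.93080066]
```

View pics/ortho.png

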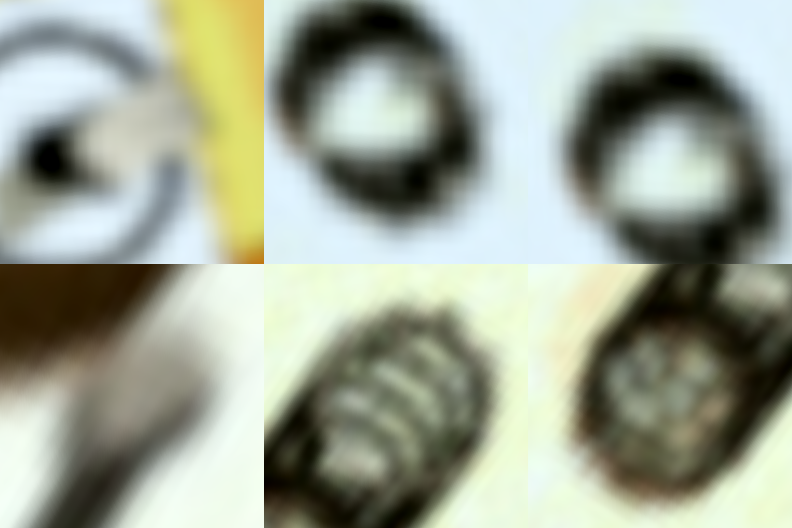

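```bash
cat > wire.py <<'E'
from ortho import *
import pickle
t,s=pickle.load(open('c0.pkl','rb'))
S=8; u0,v0,W=440,278,34
v,u=np.mgrid[0:W*S,0:W*S]; uv=np.c_[u0+(u.ravel()+.5)/S-.5,v0+(v.ravel()+.5)/S-.5]
top=pts(t,uv,.0438)[:,:2]; bot=pts(t,uv,.0012)[:,:2]
g=t['img'][v0:v0+W,u0:u0+W].mean(2)
def seg(p,c,th):
    d=p-c; e=np.array([np.cos(th),np.sin(th)]); a=d@e; b=d@[-e[1],e[0]]
    return (a>.0066)&(a<.0142)&(abs(b)<.0012)
def model(c,th):
    l=(np.hypot(*(top-c).T)<.0133)&(np.hypot(*(bot-c).T)<.0133)
    m=l if th is None else l&~seg(top,c,th+np.pi/2)&~seg(bot,c,th)
    f=lambda q:cv2.GaussianBlur(cv2.resize(q.reshape(W*S,W*S).astype(np.float32),(W,W),interpolation=cv2.INTER_AREA),(0,0),.6)
    return f(l),f(m)
def cost(c,th):
    l,m=model(c,th); w=l>.35; A=np.c_[m[w],np.ones(w.sum())]
    x,_,_,_=np.linalg.lstsq(A,g[w],rcond=None); r=A@x-g[w]; return (r**2).mean(),w.sum()
print('none',cost(np.array([.471,-.315]),None))
R=[]
for th in np.radians(np.arange(0,360,10)):
    R.append(min((cost(np.array([.471+dx,-.315+dy]),th)[0],round(np.degrees(th)),dx,dy) for dx in np.arange(-.003,.0031,.0015) for dy in np.arange(-.003,.0031,.0015)))
R.sort(); print(*[tuple(np.round(r,4)) for r in R[:10]],sep='\n')
E
python3 wire.py
```

```text
none (np.float64(119.04462968022592), np.int64(59))
(np.float64(25.1103), np.float64(350.0), np.float64(-0.0015), np.float64(0.0))
(np.float64(32.6656), np.float64(0.0), np.float64(-0.0015), np.float64(0.0))
(np.float64(41.3243), np.float64(340.0), np.float64(-0.0015), np.float64(0.0))
(np.float64(49.4967), np.float64(100.0), np.float64(-0.003), np.float64(-0.0015))
(np.float64(53.085), np.float64(110.0), np.float64(-0.003), np.float64(-0.0015))
(np.float64(59.154), np.float64(10.0), np.float64(-0.0015), np.float64(0.0))
(np.float64(61.4294), np.float64(260.0), np.float64(-0.003), np.float64(-0.0015))
(np.float64(62.8275), np.float64(120.0), np.float64(-0.0015), np.float64(-0.0015))
(np.float64(62.8602), np.float64(220.0), np.float64(-0.003), np.float64(0.0))
(np.float64(63.275), np.float64(90.0), np.float64(-0.003), np.float64(-0.0015))
```

>>> move_arm:
  commands:
    - {"tx": -0.35,"ty": -0.19,"tz": 0.04}
    - {"tx": -0.35,"ty": -0.19,"tz": 0.04}
    - {"tx": -0.35,"ty": -0.19,"tz": 0.04}
    - {"tx": -0.35,"ty": -0.19,"tz": 0.04}
    - {"tx": -0.35,"ty": -0.19,"tz": 0.04}
    - {"tx": -0.35,"ty": -0.19,"tz": 0.04}
    - {"tx": -0.35,"ty": -0.19,"tz": 0.04}
    - {"tx": -0.35,"ty": -0.19,"tz": 0.04}

```text
$.commands[0]: bad value
```

```bash
cat > go.py <<'E'
import sys
from h import *
from scipy.spatial.transform import Rotation as R
s=robot.get_state(); Rt=R.from_quat(s['tcp_rot']); M=Rt.as_matrix()
yaw=np.degrees(np.arctan2(M[1,1],M[0,1]))
print('t',round(s['time_s'],2),'pos',s['eef_pos'].round(4),'yawY',round(yaw,1),'tilt',round(np.degrees(np.arccos(-M[2,2])),2),'q',np.degrees(s['qpos']).round(1),'F',s['force'].round(2),'M',s['moment'].round(3),'w',round(s['width'],3),'ff',round(s['finger_force'],1))
if len(sys.argv)>1:
    x,y,z,f=map(float,sys.argv[1:5]); f=np.radians(f)
    G=np.array([[np.sin(f),np.cos(f),0],[-np.cos(f),np.sin(f),0],[0,0,-1.]])
    print('M[:,0]',M[:,0].round(3),'shift',(M.T@(np.array([x,y,z])-s['eef_pos'])).round(4),'turn',R.from_matrix(M.T@G).as_rotvec().round(4))
E
python3 go.py .47 -.315 .13 56
```

```text
t 1.6 pos [0.1628 0.5775 0.2393] yawY 74.3 tilt 0.0 q [74.3 18.  -2.7 69.3  0.  90. ] F [ 0.11 -0.36 -0.34] M [-0.002 -0.016 -0.05 ] w 0.999 ff 0.0Traceback (most recent call last):
  File "go.py", line 10, in <module>
    print('M[:,0]',M[:,0].round(3),'shift',(M.T@(np.array([x,y,z])-s['eef_pos'])).round(4),'turn',R.from_matrix(M.T@G).as_rotvec().round(4))
                                                                                                  ~~~~~~~~~~~~~^^^^^^^
  File "scipy/spatial/transform/_rotation.pyx", line 1143, in scipy.spatial.transform._rotation.Rotation.from_matrix
ValueError: Non-positive determinant (left-handed or null coordinate frame) in rotation matrix 0: [[-9.49662522e-01 -3.13274791e-01 -1.34089980e-05]
 [-3.13274791e-01  9.49662522e-01  2.71533152e-06]
 [-1.18833779e-05 -6.77934961e-06  1.00000000e+00]].
```

>>> move_arm:
  commands:
    - {"tx": -0.35,"ty": -0.19,"tz": 0.04,"ax": 0,"ay": 0,"az": 0}
    - {"tx": -0.35,"ty": -0.19,"tz": 0.04,"ax": 0,"ay": 0,"az": 0}
    - {"tx": -0.35,"ty": -0.19,"tz": 0.04,"ax": 0,"ay": 0,"az": 0}
    - {"tx": -0.35,"ty": -0.19,"tz": 0.04,"ax": 0,"ay": 0,"az": 0}
    - {"tx": -0.35,"ty": -0.19,"tz": 0.04,"ax": 0,"ay": 0,"az": 0}
    - {"tx": -0.35,"ty": -0.19,"tz": 0.04,"ax": 0,"ay": 0,"az": 0}
    - {"tx": -0.35,"ty": -0.19,"tz": 0.04,"ax": 0,"ay": 0,"az": 0}
    - {"tx": -0.35,"ty": -0.19,"tz": 0.04,"ax": 0,"ay": 0,"az": 0}

```text
time_s: 2.4
eef_pos: [0.4492, 0.2983, 0.1994]
tcp_rot: [0.137, 0.991, 0.0, 0.0]
force: [0.8, 1.3, -0.3]
width: 1.003
finger_force: 0.0
```

```bash
sed -i 's/\[\[np.sin(f),np.cos(f),0\],\[-np.cos(f)/[[-np.sin(f),np.cos(f),0],[np.cos(f)/' go.py; python3 go.py .47 -.315 .13 56
```

```text
t 2.4 pos [0.4492 0.2983 0.1994] yawY 74.3 tilt 0.04 q [ 33.6  12.5 -15.1  62.3   0.   49.3] F [ 0.79  1.3  -0.28] M [ 0.038 -0.038 -0.005] w 1.003 ff 0.0
M[:,0] [-0.963  0.271 -0.   ] shift [-0.1863 -0.5847  0.0691] turn [7.000e-04 3.000e-04 3.187e-01]
```

>>> move_arm:
  commands:
    - {"tx": -0.106,"ty": -0.334,"tz": 0.02,"ax": 0,"ay": 0,"az": 0.15}
    - {"tx": -0.106,"ty": -0.334,"tz": 0.02,"ax": 0,"ay": 0,"az": 0.3187}
    - {"tx": -0.106,"ty": -0.334,"tz": 0.02,"ax": 0,"ay": 0,"az": 0.3187}
    - {"tx": -0.106,"ty": -0.334,"tz": 0.02,"ax": 0,"ay": 0,"az": 0.3187}
    - {"tx": -0.106,"ty": -0.334,"tz": 0.02,"ax": 0,"ay": 0,"az": 0.3187}
    - {"tx": -0.106,"ty": -0.334,"tz": 0.02,"ax": 0,"ay": 0,"az": 0.3187}
    - {"tx": -0.106,"ty": -0.334,"tz": 0.02,"ax": 0,"ay": 0,"az": 0.3187}
    - {"tx": -0.106,"ty": -0.334,"tz": 0.02,"ax": 0,"ay": 0,"az": 0.3187}
  hand: 0.06

```text
time_s: 3.2
eef_pos: [0.4591, -0.0556, 0.1793]
tcp_rot: [0.296, 0.955, -0.001, 0.0]
force: [0.5, 0.3, 0.3]
width: 0.533
finger_force: 0.0
```

```bash
python3 go.py .47 -.315 .08 56
```

```text
t 3.2 pos [ 0.4591 -0.0556  0.1793] yawY 55.5 tilt 0.12 q [ -6.8   5.2 -26.6  58.2  -0.1  27.6] F [0.46 0.32 0.33] M [ 0.075  0.031 -0.054] w 0.533 ff 0.0
M[:,0] [-0.825  0.566 -0.001] shift [-0.1556 -0.2076  0.0998] turn [-0.0016  0.0014 -0.0079]
```

>>> move_arm:
  commands:
    - {"tx": -0.1556,"ty": -0.2076,"tz": 0.0998,"ax": 0,"ay": 0,"az": -0.008}
    - {"tx": -0.1556,"ty": -0.2076,"tz": 0.0998,"ax": 0,"ay": 0,"az": -0.008}
    - {"tx": -0.1556,"ty": -0.2076,"tz": 0.0998,"ax": 0,"ay": 0,"az": -0.008}
    - {"tx": -0.1556,"ty": -0.2076,"tz": 0.0998,"ax": 0,"ay": 0,"az": -0.008}
    - {"tx": -0.1556,"ty": -0.2076,"tz": 0.0998,"ax": 0,"ay": 0,"az": -0.008}
    - {"tx": -0.1556,"ty": -0.2076,"tz": 0.0998,"ax": 0,"ay": 0,"az": -0.008}
    - {"tx": -0.1556,"ty": -0.2076,"tz": 0.0998,"ax": 0,"ay": 0,"az": -0.008}
    - {"tx": -0.1556,"ty": -0.2076,"tz": 0.0998,"ax": 0,"ay": 0,"az": -0.008}

```text
time_s: 4.0
eef_pos: [0.4721, -0.3089, 0.0791]
tcp_rot: [0.289, 0.957, 0.0, -0.001]
force: [-1.0, 0.7, 0.2]
width: 0.528
finger_force: 0.0
```

```bash
python3 go.py .47 -.315 .031 56
```

```text
t 4.0 pos [ 0.4721 -0.3089  0.0791] yawY 56.4 tilt 0.08 q [-33.2  20.8 -20.9  48.4   0.    0.4] F [-1.03  0.68  0.15] M [-0.004 -0.001 -0.026] w 0.528 ff 0.0
M[:,0] [-0.833  0.553  0.001] shift [-0.0017 -0.0063  0.0481] turn [ 0.0006 -0.0013  0.0074]
```

>>> move_arm:
  commands:
    - {"tx": 0,"ty": 0,"tz": 0,"ax": 0,"ay": 0,"az": 0}
    - {"tx": 0,"ty": 0,"tz": 0,"ax": 0,"ay": 0,"az": 0}
    - {"tx": 0,"ty": 0,"tz": 0.02,"ax": 0,"ay": 0,"az": 0}
    - {"tx": 0,"ty": 0,"tz": 0.035,"ax": 0,"ay": 0,"az": 0}
    - {"tx": 0,"ty": 0,"tz": 0.049,"ax": 0,"ay": 0,"az": 0}
    - {"tx": 0,"ty": 0,"tz": 0.049,"ax": 0,"ay": 0,"az": 0}

```text
time_s: 4.6
eef_pos: [0.4712, -0.308, 0.029]
tcp_rot: [0.288, 0.958, 0.0, -0.001]
force: [0.1, 0.3, -0.0]
width: 0.53
finger_force: 0.0
```

```bash
python3 go.py .47 -.315 .031 56
```

```text
t 4.6 pos [ 0.4712 -0.308   0.029 ] yawY 56.5 tilt 0.17 q [-33.2  24.  -23.8  42.4   0.    0.3] F [ 0.11  0.31 -0.  ] M [ 0.02  -0.041 -0.015] w 0.53 ff 0.0
M[:,0] [-0.834  0.552  0.003] shift [-0.0029 -0.0065 -0.002 ] turn [ 0.0001 -0.0029  0.0089]
```

>>> move_arm:
  commands:
    - {"tx": -0.003,"ty": -0.0065,"tz": -0.002,"ax": 0,"ay": 0,"az": 0.009}
    - {"tx": -0.003,"ty": -0.0065,"tz": -0.002,"ax": 0,"ay": 0,"az": 0.009}
    - {"tx": -0.003,"ty": -0.0065,"tz": -0.002,"ax": 0,"ay": 0,"az": 0.009}

```text
time_s: 4.9
eef_pos: [0.4718, -0.3174, 0.0335]
tcp_rot: [0.293, 0.956, -0.0, 0.001]
force: [0.9, -0.9, 0.5]
width: 0.53
finger_force: 0.0
```

>>> move_arm:
  commands:
    - {"tx": 0,"ty": 0,"tz": 0,"ax": 0,"ay": 0,"az": 0}
    - {"tx": 0,"ty": 0,"tz": 0,"ax": 0,"ay": 0,"az": 0}
    - {"tx": 0,"ty": 0,"tz": 0,"ax": 0,"ay": 0,"az": 0}
    - {"tx": 0,"ty": 0,"tz": 0,"ax": 0,"ay": 0,"az": 0}
    - {"tx": 0,"ty": 0,"tz": 0,"ax": 0,"ay": 0,"az": 0}
  hand: -1
  force: 30

```text
time_s: 5.4
eef_pos: [0.4714, -0.3168, 0.0327]
tcp_rot: [0.293, 0.956, -0.0, 0.0]
force: [0.0, -0.9, 1.4]
width: 0.341
finger_force: 29.5
```

```bash
python3 go.py .47 -.315 .25 56
```

```text
t 5.4 pos [ 0.4714 -0.3168  0.0327] yawY 55.9 tilt 0.04 q [-33.9  24.  -23.1  42.8  -0.    0.2] F [ 0.   -0.91  1.41] M [-0.188 -0.01  -0.034] w 0.341 ff 29.5
M[:,0] [-0.828  0.56  -0.001] shift [ 0.002   0.0007 -0.2173] turn [-0.0002  0.0006 -0.0011]
```

>>> move_arm:
  commands:
    - {"tx": 0,"ty": 0,"tz": -0.04,"ax": 0,"ay": 0,"az": 0}
    - {"tx": 0,"ty": 0,"tz": -0.09,"ax": 0,"ay": 0,"az": 0}
    - {"tx": 0,"ty": 0,"tz": -0.14,"ax": 0,"ay": 0,"az": 0}
    - {"tx": 0.01,"ty": 0.03,"tz": -0.167,"ax": 0,"ay": 0,"az": 0}
    - {"tx": 0.02,"ty": 0.07,"tz": -0.167,"ax": 0,"ay": 0,"az": 0}
    - {"tx": 0.03,"ty": 0.115,"tz": -0.167,"ax": 0,"ay": 0,"az": 0}
    - {"tx": 0.04,"ty": 0.16,"tz": -0.167,"ax": 0,"ay": 0,"az": 0}
    - {"tx": 0.05,"ty": 0.2,"tz": -0.167,"ax": 0,"ay": 0,"az": 0}

```text
time_s: 6.2
eef_pos: [0.5419, -0.1208, 0.1993]
tcp_rot: [0.293, 0.956, 0.0, -0.0]
force: [0.9, -0.9, -0.2]
width: 0.343
finger_force: 30.1
```

>>> move_arm:
  commands:
    - {"tx": 0.011,"ty": 0.045,"tz": 0,"ax": 0,"ay": 0,"az": 0.14}
    - {"tx": 0.022,"ty": 0.09,"tz": 0,"ax": 0,"ay": 0,"az": 0.28}
    - {"tx": 0.033,"ty": 0.13,"tz": 0,"ax": 0,"ay": 0,"az": 0.42}
    - {"tx": 0.044,"ty": 0.17,"tz": 0,"ax": 0,"ay": 0,"az": 0.56}
    - {"tx": 0.055,"ty": 0.2,"tz": 0,"ax": 0,"ay": 0,"az": 0.7}
    - {"tx": 0.061,"ty": 0.22,"tz": 0,"ax": 0,"ay": 0,"az": 0.855}
    - {"tx": 0.061,"ty": 0.228,"tz": 0,"ax": 0,"ay": 0,"az": 0.855}
    - {"tx": 0.061,"ty": 0.228,"tz": 0,"ax": 0,"ay": 0,"az": 0.855}

```text
time_s: 7.0
eef_pos: [0.6189, 0.1007, 0.199]
tcp_rot: [0.661, 0.75, -0.0, -0.0]
force: [0.4, 0.2, -0.1]
width: 0.337
finger_force: 30.1
```

>>> move_arm:
  commands:
    - {"tx": 0,"ty": 0,"tz": 0,"ax": 0,"ay": 0,"az": 0}
    - {"tx": 0,"ty": 0,"tz": 0,"ax": 0,"ay": 0,"az": 0}
    - {"tx": 0,"ty": 0,"tz": 0,"ax": 0,"ay": 0,"az": 0}

```text
time_s: 7.3
eef_pos: [0.6187, 0.099, 0.1996]
tcp_rot: [0.663, 0.748, -0.0, 0.0]
force: [-0.3, 0.6, -0.8]
width: 0.343
finger_force: 30.1
```

```bash
python3 go.py .6195 .1 .2 7; python3 - <<'E'
from ortho import *
import warnings,pickle; warnings.simplefilter('ignore')
t=avg('top',4); s=avg('side',4); pickle.dump((t,s),open('c1.pkl','wb'))
cv2.imwrite('pics/held.png',np.hstack([crop(t,*proj(t,[.62,.1,.2])[0],32,400),crop(s,*proj(s,[.62,.1,.18])[0],32,400)]))
P,u,v=cloud(s); e=robot.get_state()['eef_pos']
for n,c in (('t',t),('s',s)):
    P,u,v=cloud(c)
    for a in np.arange(.158,.215,.004):
        q=P[(np.hypot(P[:,0]-e[0],P[:,1]-e[1])<.03)&(abs(P[:,2]-a)<.002)]
        if len(q)>3: print(n,round(a,3),len(q),(q-e).mean(0).round(4),(q-e).min(0).round(3),(q-e).max(0).round(3))
E
```

```text
t 7.3 pos [0.6187 0.099  0.1996] yawY 6.9 tilt 0.01 q [ 9.1 21.8 -2.5 65.7 -0.  92.2] F [-0.27  0.64 -0.77] M [-0.008 -0.027  0.01 ] w 0.343 ff 30.1
M[:,0] [-0.12   0.993 -0.   ] shift [ 0.0009  0.0009 -0.0004] turn [-0.0001  0.0001 -0.0015]
s 0.166 4 [-0.0044 -0.0044 -0.0322] [-0.013 -0.013 -0.033] [ 0.008  0.001 -0.032]
s 0.17 23 [ 0.0005 -0.0019 -0.0301] [-0.014 -0.013 -0.031] [ 0.015  0.017 -0.028]
s 0.174 13 [-0.0066  0.0005 -0.0252] [-0.014 -0.012 -0.027] [ 0.01   0.016 -0.024]
s 0.178 15 [ 0.0055 -0.001  -0.0219] [-0.012 -0.012 -0.023] [ 0.014  0.014 -0.02 ]
s 0.182 12 [-0.0074 -0.0062 -0.017 ] [-0.014 -0.013 -0.018] [ 0.004  0.009 -0.016]
s 0.186 12 [ 0.0085  0.0004 -0.0138] [-0.005 -0.013 -0.016] [ 0.015  0.016 -0.012]
s 0.19 9 [-0.0047 -0.0097 -0.0091] [-0.018 -0.013 -0.011] [ 0.007 -0.006 -0.008]
s 0.194 16 [ 0.0041 -0.0045 -0.0057] [-0.022 -0.013 -0.008] [ 0.021  0.009 -0.004]
s 0.198 25 [-0.0021 -0.0086 -0.0011] [-0.025 -0.015 -0.003] [0.026 0.002 0.   ]
s 0.202 31 [-0.0018 -0.002   0.0022] [-0.027 -0.014  0.001] [0.025 0.014 0.004]
s 0.206 37 [-0.0007 -0.0069  0.0063] [-0.028 -0.014  0.004] [0.029 0.006 0.008]
s 0.21 48 [ 0.0006 -0.0043  0.0106] [-0.028 -0.015  0.009] [0.03  0.014 0.012]
s 0.214 32 [-0.0035 -0.006   0.0143] [-0.028 -0.015  0.012] [0.029 0.011 0.016]
```

View pics/held.png

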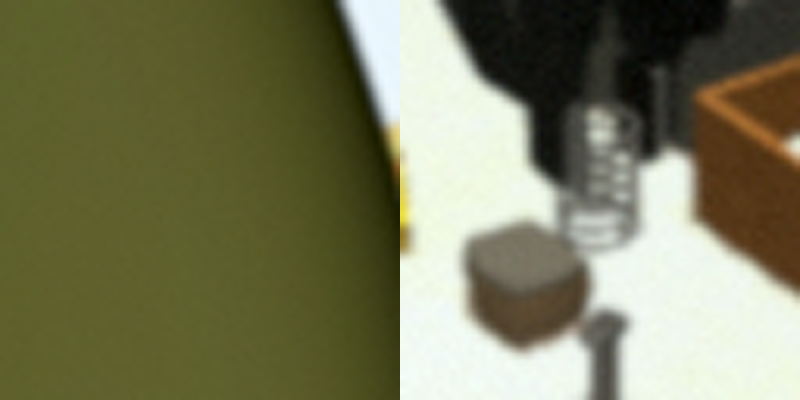

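>>> move_arm:
  commands:
    - {"tx": -0.002,"ty": 0.001,"tz": 0.015,"ax": 0,"ay": 0,"az": 0}
    - {"tx": -0.002,"ty": 0.001,"tz": 0.03,"ax": 0,"ay": 0,"az": 0}
    - {"tx": -0.002,"ty": 0.001,"tz": 0.038,"ax": 0,"ay": 0,"az": 0}
    - {"tx": -0.002,"ty": 0.001,"tz": 0.038,"ax": 0,"ay": 0,"az": 0}
    - {"tx": -0.002,"ty": 0.001,"tz": 0.038,"ax": 0,"ay": 0,"az": 0}

```text
time_s: 8.2
eef_pos: [0.6202, 0.0983, 0.1618]
tcp_rot: [0.663, 0.749, 0.0, 0.0]
force: [-0.1, 0.2, -0.3]
width: 0.343
finger_force: 30.1
```

>>> move_arm:
  commands:
    - {"tx": 0,"ty": 0,"tz": 0.002,"ax": 0,"ay": 0,"az": 0}
    - {"tx": 0,"ty": 0,"tz": 0.004,"ax": 0,"ay": 0,"az": 0}
    - {"tx": 0,"ty": 0,"tz": 0.006,"ax": 0,"ay": 0,"az": 0}
    - {"tx": 0,"ty": 0,"tz": 0.006,"ax": 0,"ay": 0,"az": 0}
    - {"tx": 0,"ty": 0,"tz": 0.006,"ax": 0,"ay": 0,"az": 0}

```text
time_s: 8.7
eef_pos: [0.6201, 0.0983, 0.1555]
tcp_rot: [0.663, 0.749, -0.0, -0.0]
force: [-0.1, 0.6, 0.2]
width: 0.341
finger_force: 30.1
```

```bash
python3 go.py .62 .0971 .155 7
```

```text
t 8.7 pos [0.6201 0.0983 0.1555] yawY 7.0 tilt 0.0 q [ 9.  23.4 -6.1 60.5  0.  92.1] F [-0.1   0.58  0.2 ] M [-0.041 -0.033 -0.007] w 0.341 ff 30.1
M[:,0] [-0.121  0.993  0.   ] shift [-0.0011 -0.0002  0.0005] turn [-0.     -0.     -0.0008]
```

>>> move_arm:
  commands:
    - {"tx": -0.001,"ty": 0,"tz": 0.0,"ax": 0,"ay": 0,"az": 0}
    - {"tx": -0.001,"ty": 0,"tz": 0.002,"ax": 0,"ay": 0,"az": 0}
    - {"tx": -0.001,"ty": 0,"tz": 0.004,"ax": 0,"ay": 0,"az": 0}
    - {"tx": -0.001,"ty": 0,"tz": 0.006,"ax": 0,"ay": 0,"az": 0}
    - {"tx": -0.001,"ty": 0,"tz": 0.006,"ax": 0,"ay": 0,"az": 0}

```text
time_s: 9.2
eef_pos: [0.62, 0.0972, 0.149]
tcp_rot: [0.663, 0.749, -0.0, -0.0]
force: [-0.1, -0.3, -0.2]
width: 0.345
finger_force: 30.1
```

```bash
python3 go.py .62 .0971 .155 7
```

```text
t 9.2 pos [0.62   0.0972 0.149 ] yawY 7.0 tilt 0.04 q [ 8.9 23.6 -6.6 59.8  0.  92. ] F [-0.11 -0.32 -0.17] M [-0.004  0.044  0.012] w 0.345 ff 30.1
M[:,0] [-0.121  0.993 -0.   ] shift [-0.0001  0.     -0.006 ] turn [-0.0007  0.     -0.0009]
```

>>> move_arm:
  commands:
    - {"tx": 0.001,"ty": 0,"tz": 0.004,"ax": 0,"ay": 0,"az": 0}
    - {"tx": 0.001,"ty": 0,"tz": 0.008,"ax": 0,"ay": 0,"az": -0.13}
    - {"tx": 0.001,"ty": 0,"tz": 0.012,"ax": 0,"ay": 0,"az": -0.26}
    - {"tx": 0.001,"ty": 0.0005,"tz": 0.016,"ax": 0,"ay": 0,"az": -0.39}
    - {"tx": 0.001,"ty": 0.001,"tz": 0.019,"ax": 0,"ay": 0,"az": -0.52}
    - {"tx": 0.0014,"ty": 0.001,"tz": 0.022,"ax": 0,"ay": 0,"az": -0.65}
    - {"tx": 0.0014,"ty": 0.0011,"tz": 0.022,"ax": 0,"ay": 0,"az": -0.785}
    - {"tx": 0.0014,"ty": 0.0011,"tz": 0.022,"ax": 0,"ay": 0,"az": -0.785}

```text
time_s: 10.0
eef_pos: [0.621, 0.0989, 0.1272]
tcp_rot: [0.326, 0.945, -0.0, -0.0]
force: [0.3, -0.7, -0.6]
width: 0.338
finger_force: 30.1
```

```bash
python3 go.py .6208 .1009 .120 97
```

```text
t 10.0 pos [0.621  0.0989 0.1272] yawY 52.0 tilt 0.02 q [ 9.  24.6 -8.1 57.3  0.  47.1] F [ 0.35 -0.72 -0.55] M [-0.014  0.019  0.024] w 0.338 ff 30.1
M[:,0] [-0.787  0.616  0.   ] shift [0.0014 0.0015 0.0072] turn [-1.000e-04 -4.000e-04 -7.863e-01]
```

>>> move_arm:
  commands:
    - {"tx": 0.0003,"ty": 0.0003,"tz": 0.002,"ax": 0,"ay": 0,"az": -0.13}
    - {"tx": 0.0005,"ty": 0.0005,"tz": 0.004,"ax": 0,"ay": 0,"az": -0.26}
    - {"tx": 0.0007,"ty": 0.0007,"tz": 0.005,"ax": 0,"ay": 0,"az": -0.39}
    - {"tx": 0.001,"ty": 0.001,"tz": 0.006,"ax": 0,"ay": 0,"az": -0.52}
    - {"tx": 0.0012,"ty": 0.0012,"tz": 0.006,"ax": 0,"ay": 0,"az": -0.65}
    - {"tx": 0.0014,"ty": 0.0015,"tz": 0.006,"ax": 0,"ay": 0,"az": -0.786}
    - {"tx": 0.0014,"ty": 0.0015,"tz": 0.006,"ax": 0,"ay": 0,"az": -0.786}
    - {"tx": 0.0014,"ty": 0.0015,"tz": 0.006,"ax": 0,"ay": 0,"az": -0.786}

```text
time_s: 10.8
eef_pos: [0.6211, 0.1009, 0.1216]
tcp_rot: [-0.058, 0.998, 0.0, 0.0]
force: [0.8, 0.6, -1.2]
width: 0.34
finger_force: 30.1
```

>>> move_arm:
  commands:
    - {"tx": 0,"ty": 0,"tz": 0.002,"ax": 0,"ay": 0,"az": 0}
    - {"tx": 0,"ty": 0,"tz": 0.004,"ax": 0,"ay": 0,"az": 0}
    - {"tx": 0,"ty": 0,"tz": 0.006,"ax": 0,"ay": 0,"az": 0}
    - {"tx": 0,"ty": 0,"tz": 0.007,"ax": 0,"ay": 0,"az": 0}
    - {"tx": 0,"ty": 0,"tz": 0.007,"ax": 0,"ay": 0,"az": 0}

```text
time_s: 11.3
eef_pos: [0.6209, 0.1009, 0.1143]
tcp_rot: [-0.061, 0.998, 0.0, -0.0]
force: [1.2, 0.4, -0.6]
width: 0.35
finger_force: 30.1
```

```bash
python3 go.py .6208 .1009 .1047 97
```

```text
t 11.3 pos [0.6209 0.1009 0.1143] yawY 96.9 tilt 0.01 q [ 9.2 25.2 -9.  55.8  0.   2.3] F [ 1.21  0.41 -0.62] M [ 0.114 -0.096  0.003] w 0.35 ff 30.1
M[:,0] [-0.993 -0.121  0.   ] shift [0.0001 0.     0.0096] turn [ 0.0001 -0.0002 -0.001 ]
```

>>> move_arm:
  commands:
    - {"tx": 0,"ty": 0,"tz": 0.0015,"ax": 0,"ay": 0,"az": 0}
    - {"tx": 0,"ty": 0,"tz": 0.003,"ax": 0,"ay": 0,"az": 0}
    - {"tx": 0,"ty": 0,"tz": 0.0045,"ax": 0,"ay": 0,"az": 0}
    - {"tx": 0,"ty": 0,"tz": 0.006,"ax": 0,"ay": 0,"az": 0}
    - {"tx": 0,"ty": 0,"tz": 0.006,"ax": 0,"ay": 0,"az": 0}

```text
time_s: 11.8
eef_pos: [0.6209, 0.1008, 0.1082]
tcp_rot: [-0.061, 0.998, 0.0, -0.0]
force: [0.9, -0.1, -0.8]
width: 0.34
finger_force: 30.1
```

```bash
python3 go.py .6208 .1009 .1047 97
```

```text
t 11.8 pos [0.6209 0.1008 0.1082] yawY 97.0 tilt 0.02 q [ 9.2 25.5 -9.5 55.1  0.   2.3] F [ 0.9  -0.1  -0.82] M [ 0.061 -0.108 -0.036] w 0.34 ff 30.1
M[:,0] [-0.993 -0.121  0.   ] shift [0.0001 0.0001 0.0035] turn [ 0.0001 -0.0003 -0.0007]
```

>>> move_arm:
  commands:
    - {"tx": -0.0004,"ty": -0.0008,"tz": 0.001,"ax": 0,"ay": 0,"az": 0}
    - {"tx": -0.0004,"ty": -0.0008,"tz": 0.002,"ax": 0,"ay": 0,"az": 0}
    - {"tx": -0.0004,"ty": -0.0008,"tz": 0.003,"ax": 0,"ay": 0,"az": 0}
    - {"tx": -0.0004,"ty": -0.0008,"tz": 0.0042,"ax": 0,"ay": 0,"az": 0}
    - {"tx": -0.0004,"ty": -0.0008,"tz": 0.0042,"ax": 0,"ay": 0,"az": 0}

```text
time_s: 12.3
eef_pos: [0.6217, 0.1001, 0.1045]
tcp_rot: [-0.061, 0.998, -0.0, 0.0]
force: [1.3, 0.6, 2.8]
width: 0.339
finger_force: 30.3
```

```bash
python3 go.py .6208 .1009 .1047 97
```

```text
t 12.3 pos [0.6217 0.1001 0.1045] yawY 97.0 tilt 0.03 q [ 9.1 25.7 -9.7 54.6 -0.   2.2] F [1.34 0.6  2.85] M [ 0.034 -0.024  0.037] w 0.339 ff 30.3
M[:,0] [-0.993 -0.121 -0.001] shift [ 0.0008  0.001  -0.0002] turn [-0.0001  0.0005 -0.0008]
```

>>> move_arm:
  commands:
    - {"tx": 0,"ty": 0,"tz": 0,"ax": 0,"ay": 0,"az": 0}
    - {"tx": 0,"ty": 0,"tz": 0,"ax": 0,"ay": 0,"az": 0}
    - {"tx": 0,"ty": 0,"tz": 0,"ax": 0,"ay": 0,"az": 0}
    - {"tx": 0,"ty": 0,"tz": -0.02,"ax": 0,"ay": 0,"az": 0}
    - {"tx": 0,"ty": 0,"tz": -0.05,"ax": 0,"ay": 0,"az": 0}
    - {"tx": 0,"ty": 0,"tz": -0.1,"ax": 0,"ay": 0,"az": 0}
    - {"tx": 0,"ty": 0,"tz": -0.12,"ax": 0,"ay": 0,"az": 0}
    - {"tx": 0,"ty": 0,"tz": -0.12,"ax": 0,"ay": 0,"az": 0}
  hand: 0.06

```text
time_s: 13.1
eef_pos: [0.6238, 0.1004, 0.2286]
tcp_rot: [-0.061, 0.998, 0.0, 0.003]
force: [1.1, -1.2, 0.1]
width: 0.533
finger_force: 0.0
```

```bash
python3 go.py .5278 .308 .06 115
```

```text
t 13.1 pos [0.6238 0.1004 0.2286] yawY 97.0 tilt 0.4 q [ 9.1 21.3  0.6 68.9 -0.   2.2] F [ 1.08 -1.23  0.08] M [ 0.006 -0.051 -0.05 ] w 0.533 ff 0.0
M[:,0] [-0.993 -0.121 -0.007] shift [0.0713 0.2177 0.1682] turn [-0.0009  0.0069 -0.3149]
```

>>> move_arm:
  commands:
    - {"tx": 0.0713,"ty": 0.2177,"tz": 0.1,"ax": 0,"ay": 0,"az": -0.1}
    - {"tx": 0.0713,"ty": 0.2177,"tz": 0.1,"ax": 0,"ay": 0.006,"az": -0.2}
    - {"tx": 0.0713,"ty": 0.2177,"tz": 0.1,"ax": 0,"ay": 0.006,"az": -0.32}
    - {"tx": 0.0713,"ty": 0.2177,"tz": 0.1,"ax": 0,"ay": 0.006,"az": -0.32}
    - {"tx": 0.0713,"ty": 0.2177,"tz": 0.1,"ax": 0,"ay": 0.006,"az": -0.32}
    - {"tx": 0.0713,"ty": 0.2177,"tz": 0.15,"ax": 0,"ay": 0.006,"az": -0.32}
    - {"tx": 0.0713,"ty": 0.2177,"tz": 0.15,"ax": 0,"ay": 0.006,"az": -0.32}
    - {"tx": 0.0713,"ty": 0.2177,"tz": 0.15,"ax": 0,"ay": 0.006,"az": -0.32}
  hand: 0.2

```text
time_s: 13.9
eef_pos: [0.5228, 0.3065, 0.0731]
tcp_rot: [-0.219, 0.976, -0.001, -0.005]
force: [0.5, -0.2, 1.1]
width: 0.6
finger_force: 0.0
```

>>> move_arm:
  commands:
    - {"tx": 0,"ty": 0,"tz": 0,"ax": 0,"ay": 0,"az": 0}
    - {"tx": 0,"ty": 0,"tz": 0,"ax": 0,"ay": 0,"az": 0}
    - {"tx": 0,"ty": 0,"tz": 0,"ax": 0,"ay": 0,"az": 0}

```text
time_s: 14.2
eef_pos: [0.5258, 0.3075, 0.0762]
tcp_rot: [-0.218, 0.976, 0.0, -0.002]
force: [0.3, 0.7, -0.6]
width: 0.599
finger_force: 0.0
```

```bash
python3 go.py .528 .308 .04 115.4; python3 - <<'E'
from ortho import *
import warnings,pickle; warnings.simplefilter('ignore')
t=avg('top',6); s=avg('side',4); pickle.dump((t,s),open('c2.pkl','wb'))
e=robot.get_state()['eef_pos']
P,u,v=cloud(s); q=P[(np.hypot(P[:,0]-e[0],P[:,1]-e[1])<.05)&(P[:,2]>.03)]
print('finger low z rel tcp',(np.sort(q[:,2])[:12]-e[2]).round(4))
for n,c in (('t',t),('s',s)):
    P,u,v=cloud(c); q=P[(np.hypot(P[:,0]-.6193,P[:,1]-.0999)<.024)]
    print(n,[(round(a*1000),int(((q[:,2]>a)&(q[:,2]<a+.003)).sum())) for a in np.arange(.069,.13,.003)])
    k=q[(q[:,2]>.08)&(q[:,2]<.119)]; print(k.min(0).round(4),k.max(0).round(4))
cv2.imwrite('pics/sp.png',np.hstack([crop(t,*proj(t,[.62,.1,.1])[0],20,400),crop(s,*proj(s,[.62,.1,.1])[0],24,400)]))
E
```

```text
t 14.2 pos [0.5258 0.3075 0.0762] yawY 115.2 tilt 0.18 q [ 30.3  25.3 -14.4  50.5   0.1   5.1] F [ 0.33  0.67 -0.57] M [0.022 0.001 0.045] w 0.599 ff 0.0
M[:,0] [-0.905 -0.426  0.003] shift [-0.0023 -0.0005  0.0361] turn [ 0.0012 -0.003  -0.0031]
finger low z rel tcp [-0.0385 -0.004  -0.0039 -0.0033 -0.002  -0.0019 -0.0018 -0.0018 -0.0018
 -0.0016 -0.0015 -0.0007]
t [(69, 104), (72, 57), (75, 17), (78, 8), (81, 7), (84, 13), (87, 4), (90, 6), (93, 14), (96, 8), (99, 8), (102, 5), (105, 6), (108, 7), (111, 7), (114, 41), (117, 4), (120, 6), (123, 40), (126, 10), (129, 0)]
[0.6029 0.0839 0.0801] [0.6331 0.113  0.1184]
s [(69, 27), (72, 81), (75, 31), (78, 17), (81, 11), (84, 12), (87, 14), (90, 7), (93, 18), (96, 8), (99, 13), (102, 11), (105, 14), (108, 14), (111, 10), (114, 18), (117, 16), (120, 5), (123, 16), (126, 13), (129, 0)]
[0.6053 0.0841 0.0807] [0.6362 0.1169 0.1182]
```

View pics/sp.png

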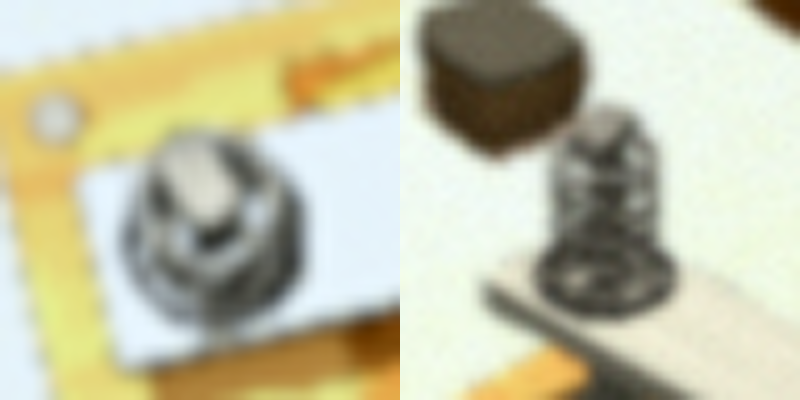

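>>> move_arm:
  commands:
    - {"tx": -0.0023,"ty": -0.0005,"tz": 0.02,"ax": 0.001,"ay": -0.003,"az": -0.003}
    - {"tx": -0.0023,"ty": -0.0005,"tz": 0.04,"ax": 0.001,"ay": -0.003,"az": -0.003}
    - {"tx": -0.0023,"ty": -0.0005,"tz": 0.055,"ax": 0.001,"ay": -0.003,"az": -0.003}
    - {"tx": -0.0023,"ty": -0.0005,"tz": 0.064,"ax": 0.001,"ay": -0.003,"az": -0.003}
    - {"tx": -0.0023,"ty": -0.0005,"tz": 0.064,"ax": 0.001,"ay": -0.003,"az": -0.003}
    - {"tx": -0.0023,"ty": -0.0005,"tz": 0.064,"ax": 0.001,"ay": -0.003,"az": -0.003}

```text
time_s: 15.3
eef_pos: [0.5264, 0.3081, 0.0106]
tcp_rot: [-0.22, 0.975, -0.0, -0.001]
force: [0.7, -0.4, 0.0]
width: 0.598
finger_force: 0.0
```

```bash
python3 go.py .528 .308 .0075 115.4
```

```text
t 15.3 pos [0.5264 0.3081 0.0106] yawY 115.5 tilt 0.16 q [ 30.3  29.4 -17.8  43.    0.    4.9] F [ 0.67 -0.43  0.03] M [0.018 0.097 0.046] w 0.598 ff 0.0
M[:,0] [-0.903 -0.43   0.003] shift [-0.0014 -0.0008  0.0031] turn [-0.     -0.0028  0.0012]
```

Nudge to height, then close with more force.

>>> move_arm:
  commands:
    - {"tx": -0.001,"ty": -0.0008,"tz": 0.0025,"ax": 0,"ay": -0.003,"az": 0}
    - {"tx": -0.001,"ty": -0.0008,"tz": 0.0025,"ax": 0,"ay": -0.003,"az": 0}
    - {"tx": -0.001,"ty": -0.0008,"tz": 0.0025,"ax": 0,"ay": -0.003,"az": 0}

```text
time_s: 15.6
eef_pos: [0.5278, 0.3078, 0.0083]
tcp_rot: [-0.22, 0.975, 0.0, 0.0]
force: [0.2, 0.0, 0.1]
width: 0.603
finger_force: 0.0
```

>>> move_arm:
  commands:
    - {"tx": 0,"ty": 0,"tz": 0,"ax": 0,"ay": 0,"az": 0}
    - {"tx": 0,"ty": 0,"tz": 0,"ax": 0,"ay": 0,"az": 0}
    - {"tx": 0,"ty": 0,"tz": 0,"ax": 0,"ay": 0,"az": 0}
    - {"tx": 0,"ty": 0,"tz": 0,"ax": 0,"ay": 0,"az": 0}
    - {"tx": 0,"ty": 0,"tz": 0,"ax": 0,"ay": 0,"az": 0}
    - {"tx": 0,"ty": 0,"tz": 0,"ax": 0,"ay": 0,"az": 0}
  hand: -1
  force: 60

```text
time_s: 16.2
eef_pos: [0.5278, 0.3079, 0.0086]
tcp_rot: [-0.22, 0.975, 0.0, 0.0]
force: [-0.3, -1.1, 4.5]
width: 0.399
finger_force: 60.3
```

```bash
python3 go.py .6193 .0999 .2 123.5
```

```text
t 16.2 pos [0.5278 0.3079 0.0086] yawY 115.5 tilt 0.06 q [ 30.3  29.5 -18.   42.5  -0.    4.8] F [-0.35 -1.14  4.52] M [-0.117  0.25  -0.024] w 0.399 ff 60.3
M[:,0] [-0.903 -0.43  -0.001] shift [ 0.0067 -0.2271 -0.1915] turn [-0.      0.001  -0.1401]
```

>>> move_arm:
  commands:
    - {"tx": 0,"ty": 0,"tz": -0.02,"ax": 0,"ay": 0,"az": 0}
    - {"tx": 0,"ty": 0,"tz": -0.065,"ax": 0,"ay": 0,"az": 0}
    - {"tx": 0,"ty": 0,"tz": -0.11,"ax": 0,"ay": 0,"az": 0}
    - {"tx": 0,"ty": -0.02,"tz": -0.15,"ax": 0,"ay": 0,"az": 0}
    - {"tx": 0.002,"ty": -0.06,"tz": -0.17,"ax": 0,"ay": 0,"az": -0.04}
    - {"tx": 0.004,"ty": -0.1,"tz": -0.17,"ax": 0,"ay": 0,"az": -0.08}
    - {"tx": 0.006,"ty": -0.145,"tz": -0.17,"ax": 0,"ay": 0,"az": -0.12}
    - {"tx": 0.0067,"ty": -0.185,"tz": -0.17,"ax": 0,"ay": 0,"az": -0.14}

```text
time_s: 17.0
eef_pos: [0.6014, 0.136, 0.1779]
tcp_rot: [-0.289, 0.957, -0.0, 0.0]
force: [1.3, 0.3, -2.8]
width: 0.393
finger_force: 60.1
```

>>> move_arm:
  commands:
    - {"tx": 0.006,"ty": -0.025,"tz": 0,"ax": 0,"ay": 0,"az": 0}
    - {"tx": 0.006,"ty": -0.041,"tz": 0,"ax": 0,"ay": 0,"az": 0}
    - {"tx": 0.006,"ty": -0.041,"tz": 0,"ax": 0,"ay": 0,"az": 0}
    - {"tx": 0.006,"ty": -0.041,"tz": 0,"ax": 0,"ay": 0,"az": 0}
    - {"tx": 0.006,"ty": -0.041,"tz": 0,"ax": 0,"ay": 0,"az": 0}

```text
time_s: 17.5
eef_pos: [0.6181, 0.1015, 0.1776]
tcp_rot: [-0.289, 0.957, 0.0, -0.0]
force: [0.1, 0.4, -1.5]
width: 0.4
finger_force: 60.1
```

```bash
python3 go.py .6193 .0999 .15 123.5; python3 - <<'E'
from ortho import *
import warnings,pickle; warnings.simplefilter('ignore')
s=avg('side',4); e=robot.get_state()['eef_pos']
cv2.imwrite('pics/key.png',crop(s,*proj(s,[.62,.1,.17])[0],32,560))
P,u,v=cloud(s); q=P[(np.hypot(P[:,0]-e[0],P[:,1]-e[1])<.05)&(abs(P[:,2]-e[2]+.001)<.012)]; d=q-e
f=np.radians(33.5); a=d[:,0]*np.cos(f)+d[:,1]*np.sin(f); b=-d[:,0]*np.sin(f)+d[:,1]*np.cos(f)
for z in np.arange(-.012,.012,.003):
    m=(d[:,2]>=z)&(d[:,2]<z+.003)
    if m.sum()>2: print(round(z,3),m.sum(),'along',a[m].min().round(4),a[m].max().round(4),'across',b[m].min().round(4),b[m].max().round(4))
E
```

```text
t 17.5 pos [0.6181 0.1015 0.1776] yawY 123.6 tilt 0.04 q [  9.3  22.5  -4.5  63.1   0.  -24.3] F [ 0.15  0.39 -1.5 ] M [-0.019  0.029  0.057] w 0.4 ff 60.1
M[:,0] [-0.833 -0.553  0.   ] shift [-0.0001 -0.002   0.0276] turn [ 0.0007 -0.0002  0.0013]
-0.009 18 along -0.0347 0.0175 across -0.0231 0.016
-0.006 39 along -0.0342 0.0175 across -0.0234 0.0226
-0.003 98 along -0.0362 0.0353 across -0.0277 0.0227
-0.0 80 along -0.0352 0.0361 across -0.0285 0.0293
0.003 48 along -0.0352 0.0372 across -0.0303 0.0292
0.006 43 along -0.0352 0.04 across -0.0304 0.0291
0.009 11 along -0.0095 0.0119 across -0.0306 0.0284
```

View pics/key.png

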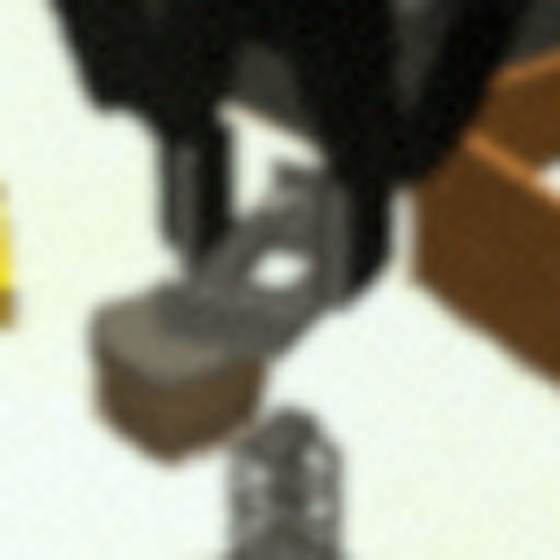

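>>> move_arm:
  commands:
    - {"tx": 0,"ty": -0.002,"tz": 0.015,"ax": 0,"ay": 0,"az": 0}
    - {"tx": 0,"ty": -0.002,"tz": 0.03,"ax": 0,"ay": 0,"az": 0}
    - {"tx": 0,"ty": -0.002,"tz": 0.039,"ax": 0,"ay": 0,"az": 0}
    - {"tx": 0,"ty": -0.002,"tz": 0.039,"ax": 0,"ay": 0,"az": 0}
    - {"tx": 0,"ty": -0.002,"tz": 0.039,"ax": 0,"ay": 0,"az": 0}

```text
time_s: 18.2
eef_pos: [0.6196, 0.0988, 0.139]
tcp_rot: [-0.288, 0.958, 0.0, -0.0]
force: [-0.2, -0.6, -0.9]
width: 0.397
finger_force: 60.1
```

```bash
python3 go.py .6193 .0999 .13 123.5
```

```text
t 18.2 pos [0.6196 0.0988 0.139 ] yawY 123.5 tilt 0.0 q [  9.1  24.   -7.5  58.6   0.  -24.4] F [-0.22 -0.62 -0.94] M [-0.057 -0.037  0.071] w 0.397 ff 60.1
M[:,0] [-0.834 -0.552  0.   ] shift [-0.0003  0.0011  0.009 ] turn [ 0.     -0.      0.0001]
```

>>> move_arm:
  commands:
    - {"tx": -0.0003,"ty": 0.001,"tz": 0.001,"ax": 0,"ay": 0,"az": 0}
    - {"tx": -0.0003,"ty": 0.001,"tz": 0.0025,"ax": 0,"ay": 0,"az": 0}
    - {"tx": -0.0003,"ty": 0.001,"tz": 0.004,"ax": 0,"ay": 0,"az": 0}
    - {"tx": -0.0003,"ty": 0.001,"tz": 0.0055,"ax": 0,"ay": 0,"az": 0}
    - {"tx": -0.0003,"ty": 0.001,"tz": 0.007,"ax": 0,"ay": 0,"az": 0}
    - {"tx": -0.0003,"ty": 0.001,"tz": 0.007,"ax": 0,"ay": 0,"az": 0}

```text
time_s: 18.8
eef_pos: [0.6192, 0.0995, 0.1315]
tcp_rot: [-0.288, 0.958, 0.0, -0.0]
force: [-1.4, 0.4, -1.3]
width: 0.397
finger_force: 60.1
```

```bash
python3 go.py .6193 .0999 .128 123.5
```

```text
t 18.8 pos [0.6192 0.0995 0.1315] yawY 123.5 tilt 0.02 q [  9.1  24.3  -8.1  57.7   0.  -24.4] F [-1.36  0.44 -1.27] M [0.009 0.048 0.007] w 0.397 ff 60.1
M[:,0] [-0.834 -0.552  0.   ] shift [-0.0003  0.0003  0.0035] turn [ 0.0001 -0.0003 -0.0002]
```

>>> move_arm:
  commands:
    - {"tx": 0,"ty": 0,"tz": 0.0015,"ax": 0,"ay": 0,"az": 0}
    - {"tx": 0,"ty": 0,"tz": 0.003,"ax": 0,"ay": 0,"az": 0}
    - {"tx": 0,"ty": 0,"tz": 0.0045,"ax": 0,"ay": 0,"az": 0}
    - {"tx": 0,"ty": 0,"tz": 0.006,"ax": 0,"ay": 0,"az": 0}
    - {"tx": 0,"ty": 0,"tz": 0.007,"ax": 0,"ay": 0,"az": 0}
    - {"tx": 0,"ty": 0,"tz": 0.007,"ax": 0,"ay": 0,"az": 0}

```text
time_s: 19.4
eef_pos: [0.6194, 0.0996, 0.1248]
tcp_rot: [-0.288, 0.958, -0.0, 0.0]
force: [0.2, 0.0, 1.7]
width: 0.396
finger_force: 60.3
```

```bash
python3 go.py .6193 .0999 .1195 123.5
```

```text
t 19.4 pos [0.6194 0.0996 0.1248] yawY 123.5 tilt 0.01 q [  9.1  24.6  -8.6  56.9  -0.  -24.4] F [0.17 0.01 1.74] M [ 0.012  0.011 -0.019] w 0.396 ff 60.3
M[:,0] [-0.834 -0.552 -0.   ] shift [-0.0001  0.0003  0.0053] turn [-0.0001  0.0001 -0.0002]
```

>>> move_arm:
  commands:
    - {"tx": 0,"ty": 0,"tz": 0.001,"ax": 0,"ay": 0,"az": 0}
    - {"tx": 0,"ty": 0,"tz": 0.002,"ax": 0,"ay": 0,"az": 0}
    - {"tx": 0,"ty": 0,"tz": 0.003,"ax": 0,"ay": 0,"az": 0}
    - {"tx": 0,"ty": 0,"tz": 0.004,"ax": 0,"ay": 0,"az": 0}
    - {"tx": 0,"ty": 0,"tz": 0.005,"ax": 0,"ay": 0,"az": 0}
    - {"tx": 0,"ty": 0,"tz": 0.005,"ax": 0,"ay": 0,"az": 0}

```text
time_s: 20.0
eef_pos: [0.6198, 0.0997, 0.1207]
tcp_rot: [-0.288, 0.958, -0.0, 0.001]
force: [-2.5, 0.0, 7.8]
width: 0.395
finger_force: 61.1
```

```bash
python3 go.py .6193 .0999 .1195 38.5
```

```text
t 20.0 pos [0.6198 0.0997 0.1207] yawY 123.5 tilt 0.07 q [  9.1  24.7  -8.9  56.3   0.  -24.4] F [-2.52  0.04  7.82] M [-0.039  0.534 -0.047] w 0.395 ff 61.1
M[:,0] [-0.834 -0.552 -0.001] shift [0.0003 0.0005 0.0012] turn [5.0000e-04 1.3000e-03 1.4834e+00]
```

>>> move_arm:
  commands:
    - {"tx": 0.0006,"ty": 0.0006,"tz": 0.0006,"ax": 0,"ay": 0,"az": 0}
    - {"tx": 0.0006,"ty": 0.0006,"tz": 0.0012,"ax": 0,"ay": 0,"az": 0}
    - {"tx": 0.0006,"ty": 0.0006,"tz": 0.0018,"ax": 0,"ay": 0,"az": 0}
    - {"tx": 0.0006,"ty": 0.0006,"tz": 0.0018,"ax": 0,"ay": 0,"az": 0}
    - {"tx": 0.0006,"ty": 0.0006,"tz": 0.0018,"ax": 0,"ay": 0,"az": 0}

```text
time_s: 20.5
eef_pos: [0.6196, 0.0997, 0.1196]
tcp_rot: [-0.288, 0.958, -0.0, 0.001]
force: [-1.4, -0.8, 9.3]
width: 0.4
finger_force: 61.3
```

```bash
python3 go.py .6193 .0999 .119 38.5
```

```text
t 20.5 pos [0.6196 0.0997 0.1196] yawY 123.5 tilt 0.16 q [  9.2  24.7  -9.1  56.1  -0.  -24.3] F [-1.44 -0.82  9.32] M [-0.155  0.386 -0.011] w 0.4 ff 61.3
M[:,0] [-0.834 -0.552 -0.002] shift [0.0002 0.0003 0.0006] turn [5.0000e-04 3.0000e-03 1.4833e+00]
```

>>> move_arm:
  commands:
    - {"tx": 0.0003,"ty": 0.0003,"tz": 0.0005,"ax": 0,"ay": 0.003,"az": 0}
    - {"tx": 0.0003,"ty": 0.0003,"tz": 0.001,"ax": 0,"ay": 0.003,"az": 0}
    - {"tx": 0.0003,"ty": 0.0003,"tz": 0.001,"ax": 0,"ay": 0.003,"az": 0}
    - {"tx": 0.0003,"ty": 0.0003,"tz": 0.001,"ax": 0,"ay": 0.003,"az": 0.06}
    - {"tx": 0.0003,"ty": 0.0003,"tz": 0.001,"ax": 0,"ay": 0.003,"az": 0.12}
    - {"tx": 0.0003,"ty": 0.0003,"tz": 0.001,"ax": 0,"ay": 0.003,"az": 0.18}
    - {"tx": 0.0003,"ty": 0.0003,"tz": 0.001,"ax": 0,"ay": 0.003,"az": 0.25}
    - {"tx": 0.0003,"ty": 0.0003,"tz": 0.001,"ax": 0,"ay": 0.003,"az": 0.25}

```text
time_s: 21.3
eef_pos: [0.6198, 0.1, 0.1191]
tcp_rot: [-0.166, 0.986, -0.001, 0.001]
force: [-1.3, -0.1, 10.8]
width: 0.398
finger_force: 61.5
```

```bash
python3 go.py .6193 .0999 .119 38.5
```

```text
t 21.3 pos [0.6198 0.1    0.1191] yawY 109.1 tilt 0.1 q [ 9.2 24.8 -9.  56.1 -0.1 -9.9] F [-1.31 -0.11 10.78] M [-0.179  0.226  0.01 ] w 0.398 ff 61.5
M[:,0] [-0.945 -0.327 -0.001] shift [0.0005 0.0001 0.0001] turn [-6.0000e-04  1.8000e-03  1.2319e+00]
```

>>> move_arm:
  commands:
    - {"tx": 0.0003,"ty": 0,"tz": 0,"ax": 0,"ay": 0,"az": 0.08}
    - {"tx": 0.0003,"ty": 0,"tz": 0,"ax": 0,"ay": 0,"az": 0.16}
    - {"tx": 0.0003,"ty": 0,"tz": 0,"ax": 0,"ay": 0,"az": 0.24}
    - {"tx": 0.0003,"ty": 0,"tz": 0,"ax": 0,"ay": 0,"az": 0.32}
    - {"tx": 0.0003,"ty": 0,"tz": 0,"ax": 0,"ay": 0,"az": 0.4}
    - {"tx": 0.0003,"ty": 0,"tz": 0,"ax": 0,"ay": 0,"az": 0.4}

```text
time_s: 21.9
eef_pos: [0.6199, 0.0998, 0.1192]
tcp_rot: [0.034, 0.999, -0.0, 0.001]
force: [0.2, -0.9, 10.7]
width: 0.399
finger_force: 61.4
```

```bash
python3 go.py .6193 .0999 .119 38.5
```

```text
t 21.9 pos [0.6199 0.0998 0.1192] yawY 86.1 tilt 0.13 q [ 9.2 24.8 -9.  56.1 -0.1 13. ] F [ 0.16 -0.92 10.65] M [-0.177 -0.014 -0.001] w 0.399 ff 61.4
M[:,0] [-0.998  0.067 -0.002] shift [0.0006 0.     0.0002] turn [1.000e-04 2.400e-03 8.315e-01]
```

Turning freely (37° so far). Continue to about 86°.

>>> move_arm:
  commands:
    - {"tx": 0,"ty": 0,"tz": 0,"ax": 0,"ay": 0,"az": 0.12}
    - {"tx": 0,"ty": 0,"tz": 0,"ax": 0,"ay": 0,"az": 0.24}
    - {"tx": 0,"ty": 0,"tz": 0,"ax": 0,"ay": 0,"az": 0.36}
    - {"tx": 0,"ty": 0,"tz": 0,"ax": 0,"ay": 0,"az": 0.48}
    - {"tx": 0,"ty": 0,"tz": 0,"ax": 0,"ay": 0,"az": 0.6}
    - {"tx": 0,"ty": 0,"tz": 0,"ax": 0,"ay": 0,"az": 0.72}
    - {"tx": 0,"ty": 0,"tz": 0,"ax": 0,"ay": 0,"az": 0.85}
    - {"tx": 0,"ty": 0,"tz": 0,"ax": 0,"ay": 0,"az": 0.85}

```text
time_s: 22.7
eef_pos: [0.6198, 0.0998, 0.1192]
tcp_rot: [0.443, 0.896, -0.0, 0.001]
force: [0.1, -0.5, 10.9]
width: 0.396
finger_force: 61.4
```

```bash
python3 go.py .6193 .0999 .1217 38.5
```

```text
t 22.7 pos [0.6198 0.0998 0.1192] yawY 37.4 tilt 0.13 q [ 9.2 24.8 -9.  56.1 -0.1 61.8] F [ 0.07 -0.52 10.95] M [-0.153  0.064 -0.028] w 0.396 ff 61.4
M[:,0] [-0.607  0.795 -0.002] shift [ 0.0004 -0.0004 -0.0025] turn [ 0.0009  0.002  -0.0197]
```

>>> move_arm:
  commands:
    - {"tx": 0,"ty": 0,"tz": -0.0005,"ax": 0,"ay": 0,"az": 0}
    - {"tx": 0,"ty": 0,"tz": -0.001,"ax": 0,"ay": 0,"az": 0}
    - {"tx": 0,"ty": 0,"tz": -0.0013,"ax": 0,"ay": 0,"az": 0}
    - {"tx": 0,"ty": 0,"tz": -0.0013,"ax": 0,"ay": 0,"az": 0}

```text
time_s: 23.1
eef_pos: [0.6198, 0.0998, 0.1202]
tcp_rot: [0.442, 0.897, -0.0, 0.001]
force: [-0.0, -1.1, 9.0]
width: 0.398
finger_force: 61.2
```

>>> move_arm:
  commands:
    - {"tx": 0,"ty": 0,"tz": 0,"ax": 0,"ay": 0,"az": 0}
    - {"tx": 0,"ty": 0,"tz": 0,"ax": 0,"ay": 0,"az": 0}
    - {"tx": 0,"ty": 0,"tz": 0,"ax": 0,"ay": 0,"az": 0}
    - {"tx": 0,"ty": 0,"tz": 0,"ax": 0,"ay": 0,"az": 0}
  hand: 0.3

```text
time_s: 23.5
eef_pos: [0.6175, 0.0997, 0.1178]
tcp_rot: [0.442, 0.897, -0.001, -0.001]
force: [-1.0, 1.2, 0.3]
width: 0.652
finger_force: 0.0
```

```bash
python3 go.py .6193 .0999 .22 38.5
```

```text
t 23.5 pos [0.6175 0.0997 0.1178] yawY 37.5 tilt 0.22 q [ 9.2 24.9 -9.1 56.3 -0.1 61.7] F [-1.05  1.15  0.27] M [-0.015 -0.028  0.077] w 0.652 ff 0.0
M[:,0] [-0.609  0.793  0.001] shift [-0.0008  0.0012 -0.1022] turn [-0.0037 -0.001  -0.0166]
```

Released; now rise and step back toward the robot to look.

>>> move_arm:
  commands:
    - {"tx": 0,"ty": 0,"tz": -0.02,"ax": 0,"ay": 0,"az": 0}
    - {"tx": 0,"ty": 0,"tz": -0.05,"ax": 0,"ay": 0,"az": 0}
    - {"tx": 0,"ty": 0,"tz": -0.1,"ax": 0,"ay": 0,"az": 0}
    - {"tx": 0.05,"ty": 0.02,"tz": -0.11,"ax": 0,"ay": 0,"az": 0}
    - {"tx": 0.1,"ty": 0.03,"tz": -0.11,"ax": 0,"ay": 0,"az": 0}
    - {"tx": 0.15,"ty": 0.03,"tz": -0.11,"ax": 0,"ay": 0,"az": 0}
    - {"tx": 0.2,"ty": 0.03,"tz": -0.11,"ax": 0,"ay": 0,"az": 0}
    - {"tx": 0.2,"ty": 0.03,"tz": -0.11,"ax": 0,"ay": 0,"az": 0}

```text
time_s: 24.3
eef_pos: [0.5167, 0.2806, 0.2282]
tcp_rot: [0.439, 0.898, -0.001, -0.002]
force: [-0.3, -0.4, 0.2]
width: 0.653
finger_force: 0.0
```

```bash
python3 go.py; python3 - <<'E'
from ortho import *
import warnings; warnings.simplefilter('ignore')
t=avg('top',6); s=avg('side',4)
cv2.imwrite('pics/done.png',np.hstack([crop(t,308,215,60,400),crop(s,345,250,60,400)]))
P,u,v=cloud(t); q=P[(np.hypot(P[:,0]-.6193,P[:,1]-.0999)<.045)&(P[:,2]>.105)&(P[:,2]<.14)]
print([(round(a*1000),int(((q[:,2]>a)&(q[:,2]<a+.002)).sum())) for a in np.arange(.106,.136,.002)])
k=q[q[:,2]<.1235]; r=cv2.minAreaRect((q[:,:2]*1000).astype(np.float32)); print(r)
E
```

```text
t 24.3 pos [0.5167 0.2806 0.2282] yawY 37.9 tilt 0.25 q [28.4 17.1 -5.3 67.8  0.1 80.6] F [-0.34 -0.36  0.23] M [-0.034 -0.006 -0.007] w 0.653 ff 0.0
[(106, 0), (108, 1), (110, 10), (112, 8), (114, 14), (116, 71), (118, 244), (120, 108), (122, 20), (124, 38), (126, 40), (128, 10), (130, 1), (132, 0), (134, 0), (136, 0)]
((619.5291137695312, 97.50774383544922), (36.7846565246582, 71.70232391357422), 37.578025817871094)
```

View pics/done.png

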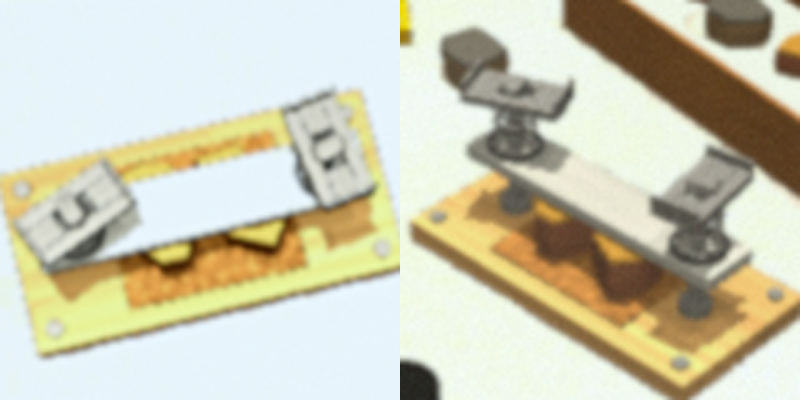

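```bash
python3 -c "
from station import robot
print(robot.finish_job())"
```

```text
the job is handed in; nothing more can be done
None
```

The clamp is finished and handed in: the spring stands home in its seat and the key is locked about 86° across under the head, held up by the spring; it took about 25 s and only a light press.

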